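# Find the tea chest with the stiff lid and mark it

## Robot

A 6-joint arm with a two-finger parallel gripper is mounted at the origin on the work surface. World frame = base frame: x ahead of the robot, y to its left, z up, the work surface at z = 0. Lengths are in m, angles in degrees, forces in N, time in s.
With the tool pointing down it reaches from about 0.375 to 0.9 m from the base axis. Payload 3.1 kg.
Tool frame: the origin (TCP) lies on the centre line of the jaws, within the pads' length; the fingertips stand 19 mm ahead of it and the grasp point (between the pads) is the TCP; z points along the fingers, y is the line along which they close (so a half turn about z gives the same grasp; the last joint's range is limited). The gripper opens to 85 mm and grips with 20 to 120 N. Pads are 22 mm wide; open, the fingers measure 114 mm over their backs; the gripper's body (76 mm by 85 mm) begins 54 mm behind the grasp point. The pads swing forward as they close: fully open they stand 13 mm farther back than shut.
Start: joints at [61.564, 30.224, 82.088, -0, 67.689, -10.227], TCP at [0.195, 0.594, 0.211] pointing down, gripper open.
Joint ranges: [-176.69, 176.69], [-43.24, 126.21], [12.49, 139.97], [-82, 262], [0, 151.66], [-163.58, 163.58]. Speed limits (degrees/s): [159.86, 159.86, 180, 180, 180, 180].

## Interface

Orientations are given as a 3x3 rotation matrix whose columns are the frame's x, y, z axes.
In Python, from workcell import manip, cams gives the robot as it stands. The module is installed in compiled form; this text tells all that it offers.
- The arm moves only by the tool drive_tool, never from a script. Its argument "motion" is a list of rows, each an object with "translation": the shift along the tool's x, y, z in cm, a list of three; "rot": the turn, a rotation vector about the tool's x, y, z in rad, a list of three. In form: [{"translation": [tx, ty, tz], "rot": [ax, ay, az]}, ...]. A call has exactly 8 rows; each row is the pose to reach, as a shift and turn from the pose commanded when the call began, along the tool's axes at that moment; what a row does not reach only later rows make up. A row lasts 1/12 s, in which the tool goes at most 41.7 mm and 7.16 degrees, less where a joint would pass 70% of its speed; a pose out of reach is approached as far as the arm can. A call with a gripper value outside its range is refused whole. "claw" is the finger opening in cm, from 0 to 8.54, set as the call begins (left out, the last holds). The fingers move at their own pace and stop on an object; "newtons" is the grip in N (left out, the last holds). Time passes only in rows, so rows that repeat a pose let the fingers close, or fill a call up. It gives the time, the measured TCP pose, the force and the opening at its end, in the units of the state.
- manip.observe(): the state, without advancing time (a new reading comes with each control period).
- cams.read_camera(name): name is "side" or "top" or "wrist"; returns the picture (420x560x3 uint8, blue, green, red); there is no depth.
- cams.camera_model(name): a dict with "vertical_fov" (degrees; the focal length in pixels is half the picture's height over the tangent of half this angle, whatever the lens; pixels are square), "cx", "cy" (the principal point, pixels), "world_to_cam" (4x4, takes a point from world to camera coordinates). Camera axes: x right, y down, z forward; pixel columns grow to the right and rows downward; lengths in m; the calibration is good to about 2 mm. A picture is of the moment at which its call begins: read the wrist's pose just before it. camera_model takes no time and is no camera call; for the wrist camera it gives the pose at the moment of the call.
- manip.finish_job(): hands the job in, once; it reports no verdict.
The state is a dict: "clock": time; "joint_pos": joint angles; "joint_velocities": joint speeds; "effort": joint torques, N m; "tcp_pos": TCP position; "tool_rot": TCP orientation; "contact_force": force on the tool from outside, world axes, zero at the start; "torque": the same for the moment, N m; "finger_gap": opening from 0.0 (shut) to 1.0 (fully open).
Only numpy, scipy, OpenCV 4.12 (cv2) and the standard library are available. Lean on these libraries where they do the work, as an engineer would, in place of code of your own. Each camera call takes 0.05 s, during which the arm holds its last target. There are 200 camera calls.

## Task

One of the two tea chests on the coffee table has a stiff lid: lift each lid by its handle to about 45 degrees and let go; a good lid drops shut, the stiff one stays up. Leave the stiff lid standing open and stand the red marker upright in the middle of the cork pad in front of that chest to reject it. Leave the green and blue markers where they are.

Things in the scene. Friction and masses are not known exactly. Their poses are not given: they have to be found in the camera images.
- handle_a (a point): Middle of the brass handle bar of one tea chest: round bar 10 mm thick, 80 mm long along y, posts at its ends (70 mm between them), 32 mm above the lid's top, 14 mm behind its front edge. Lid shut: x points level from front to hinge, z up; axes turn with the lid. The hinge line, parallel to y, is then 96 mm along x and 42 mm below; the handle rises in an arc about it towards +x.
- lid_a (a joint): Lid angle of one tea chest in rad: 0 shut (start), grows as its front lifts, stop at 1.3. Lid 110 x 140 x 10 mm, 0.2 kg. One of the two hinges is stiff (0.4 N m friction, about 6 N to lift at the handle): that lid stays where it is left. The other (about 1 N) falls shut from any angle. Which place has the stiff one varies; it cannot be seen until tried.
- pad_a (a point): Centre of the top of the round cork pad (80 mm across, 13 mm above the table) on the dark base board in front of one tea chest. x points to the chest, z up. Chest 110 mm deep along x, 140 mm wide, lid top 85 mm above the table; its front is 65 mm along x from here, handle 79 mm, hinge 175 mm. Chest and board do not move; both chests look alike.
- handle_b (a point): Middle of the brass handle bar of the other tea chest: round bar 10 mm thick, 80 mm long along y, posts at its ends (70 mm between them), 32 mm above the lid's top, 14 mm behind its front edge. Lid shut: x points level from front to hinge, z up; axes turn with the lid. The hinge line, parallel to y, is then 96 mm along x and 42 mm below; the handle rises in an arc about it towards +x.
- lid_b (a joint): Lid angle of the other tea chest in rad: 0 shut (start), grows as its front lifts, stop at 1.3. Lid 110 x 140 x 10 mm, 0.2 kg. One of the two hinges is stiff (0.4 N m friction, about 6 N to lift at the handle): that lid stays where it is left. The other (about 1 N) falls shut from any angle. Which place has the stiff one varies; it cannot be seen until tried.
- pad_b (a point): Centre of the top of the round cork pad (80 mm across, 13 mm above the table) on the dark base board in front of the other tea chest. x points to the chest, z up. Chest 110 mm deep along x, 140 mm wide, lid top 85 mm above the table; its front is 65 mm along x from here, handle 79 mm, hinge 175 mm. Chest and board do not move; both chests look alike.
- red_marker: The red marker: round foot 48 mm across and 12 mm high, with an upright stem 22 mm across to grip, 55 mm tall in all, 80 g. Origin at the centre of its underside, z up. Starts standing on the table between the chests.
- green_marker: A green marker: round foot 48 mm across and 12 mm high, with an upright stem 22 mm across to grip, 55 mm tall in all, 80 g. Origin at the centre of its underside, z up. Starts standing on the table between the chests. A bystander: leave it alone.
- blue_marker: A blue marker: round foot 48 mm across and 12 mm high, with an upright stem 22 mm across to grip, 55 mm tall in all, 80 g. Origin at the centre of its underside, z up. Starts standing on the table between the chests. A bystander: leave it alone.
Things that resemble listed ones, but are neither listed nor needed, are in the scene too. What is meant by the red_marker is not yellow, and is the larger of those in its own colour.

How it is judged (in metres and radians):
On the way:
1. the free lid has been lifted at least 0.5 rad (about 29 degrees) (value of joint lid_b above 0.5 rad), for 0.05 s.
At the end, for the whole second after the job is handed in: the free lid is shut again (under 0.08 rad), the stiff lid still stands open by more than 0.45 rad (about 26 degrees), and the red marker stands at rest on the cork pad in front of the stiff chest, upright within 0.17 rad (10 degrees), its centre within 20 mm of the pad's centre (value of joint lid_b below 0.08 rad and value of joint lid_a above 0.45 rad and horizontal distance between red_marker and pad_a below 0.02 m and z of red_marker in the frame of pad_a between -0.005 and 0.006 m and angle between red_marker's own z axis and vertical below 0.17 rad and linear speed of red_marker below 0.02 m/s); the robot touches nothing.
It fails at once if the green marker is moved more than 30 mm or tipped over (distance of green_marker from where it was at the start of the episode above 0.03 m or angle between green_marker's own z axis and vertical above 0.5 rad).
It fails at once if the blue marker is moved more than 30 mm or tipped over (distance of blue_marker from where it was at the start of the episode above 0.03 m or angle between blue_marker's own z axis and vertical above 0.5 rad).
It also fails if it takes over 66 s, if anything falls off the work surface, if the arm or the gripper's body presses on something with over 40 N, if the wrist force passes 120 N, or if a joint passes its speed limit or range.

## Working session

There is one attempt and no reset: what is moved stays moved. The work goes in short steps, Python scripts to look and compute and a tool call to move; the robot and the scene stay as the last step left them, time stands still between calls to the robot, and variables do not carry over. Pictures are saved under pics/ and viewed, on a budget of 10 in all, crops included, one or two more only if the job needs it, and the job is handed in when it is done.

Besides the shell and the picture viewer there is one more tool, called after "Call:" by a JSON object that holds its "name" and its "arguments". drive_tool: Moves the arm, as the interface text tells. Its arguments: {"type":"object","properties":{"motion":{"type":"array"},"claw":{"type":"number"},"newtons":{"type":"number"}},"required":["motion"]}

```bash
mkdir -p pics; cat > h.py <<'E'
import numpy as np, cv2
from workcell import manip, cams
def cam(n):
    m=cams.camera_model(n); f=210/np.tan(np.radians(m["vertical_fov"])/2)
    return f,m["cx"],m["cy"],np.array(m["world_to_cam"])
def ray(n,u,v,m=None):
    f,cx,cy,T=m or cam(n); R=T[:3,:3]; o=-R.T@T[:3,3]
    return o,R.T@np.array([(u-cx)/f,(v-cy)/f,1])
def onz(n,u,v,z,m=None):
    o,d=ray(n,u,v,m); return o+d*(z-o[2])/d[2]
def proj(n,p,m=None):
    f,cx,cy,T=m or cam(n); q=T[:3,:3]@p+T[:3,3]; return q[0]/q[2]*f+cx,q[1]/q[2]*f+cy
def tool(p):  # world point -> shift in tool axes cm
    s=manip.observe(); return np.round(100*np.array(s["tool_rot"]).T@(np.array(p)-np.array(s["tcp_pos"])),2)
E
python3 - <<'E'
from h import *
s=manip.observe(); print(s)
for n in("top","side","wrist"):
    m=cam(n); print(n,m); i=cams.read_camera(n); cv2.imwrite(f"pics/{n}0.png",i)
E
```

```text
{'clock': 0.0, 'joint_pos': array([ 6.15631499e+01,  3.02788512e+01,  8.21556424e+01, -1.98145964e-03,
        6.76893449e+01, -1.02243778e+01]), 'joint_velocities': array([-4.68799620e-02, -2.17185291e-03, -2.47335992e-03,  2.82447224e-05,
       -6.38605139e-02, -4.38469407e-02]), 'effort': array([-7.84792846e-04, -4.42355061e+01, -1.78017300e+01, -7.29632802e-05,
        8.43952439e-03, -4.27057643e-06]), 'tcp_pos': array([0.19492521, 0.59303208, 0.20953903]), 'tool_rot': array([[-9.49907977e-01,  3.12528131e-01, -1.00109732e-03],
       [ 3.12529536e-01,  9.49906110e-01, -1.91583560e-03],
       [ 3.52195938e-04, -2.13274000e-03, -9.99997664e-01]]), 'contact_force': array([ 0.26862818,  0.89413222, -0.32195693]), 'torque': array([-0.02655551, -0.0663024 , -0.00092869]), 'finger_gap': 1.0009669039952742}
top (np.float64(490.08909873158655), 266.84518455610566, 216.79875240621436, array([[ 1.67541031e-02, -9.99852609e-01,  3.74968682e-03,
         1.60473454e-03],
       [-9.86203483e-01, -1.71428583e-02, -1.64647540e-01,
         5.11105552e-01],
       [ 1.64687553e-01, -9.39432328e-04, -9.86345339e-01,
         1.06811092e+00],
       [ 0.00000000e+00,  0.00000000e+00,  0.00000000e+00,
         1.00000000e+00]]))
side (np.float64(390.32192026662017), 277.67063026440246, 207.5092232942404, array([[-0.97008886, -0.24243792, -0.01230688,  0.49837898],
       [-0.13740513,  0.59019271, -0.79548249,  0.15088807],
       [ 0.20011855, -0.76999767, -0.60585159,  0.70500737],
       [ 0.        ,  0.        ,  0.        ,  1.        ]]))
wrist (np.float64(375.5002199772795), 283.1012696840915, 211.62203921668493, array([[ 0.31210694,  0.9500437 , -0.00249474, -0.62216403],
       [ 0.91038667, -0.29832602,  0.28670141, -0.03753038],
       [ 0.27163462, -0.09175268, -0.95801674,  0.37942999],
       [ 0.        ,  0.        ,  0.        ,  1.        ]]))
```

View pics/top0.png

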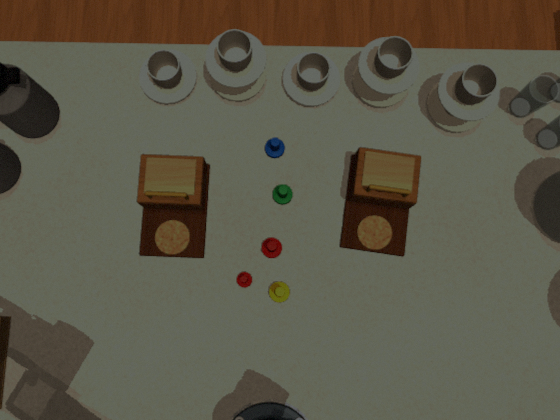

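View pics/side0.png

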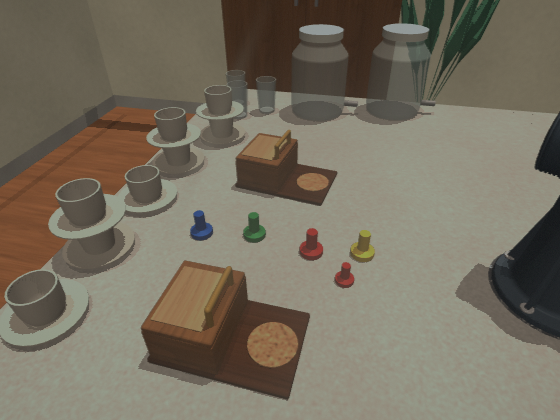

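Top view: two chests, at (170,180) and (386,177), with cork pads at (172,237) and (375,232). The red candidates are the large red marker (271,248) and the small red one (244,280). The yellow (279,292), green (282,194) and blue (274,148) markers could also be confused. By the description (not yellow, larger of its colour) I choose (271,248).

```bash
python3 - <<'E'
from h import *
t=cv2.imread("pics/top0.png"); s=cv2.imread("pics/side0.png")
def blobs(i,lo,hi,amin):
    h=cv2.cvtColor(i,cv2.COLOR_BGR2HSV); m=cv2.inRange(h,lo,hi)
    n,l,st,c=cv2.connectedComponentsWithStats(m)
    return [(c[k].round(1),st[k]) for k in range(1,n) if st[k,4]>amin]
for nm,i in(("top",t),("side",s)):
    for col,lo,hi in(("red",(0,200,90),(4,255,255)),("green",(50,120,40),(85,255,255)),("blue",(100,150,60),(130,255,255)),("yel",(22,190,100),(35,255,255)),("cork",(8,90,120),(20,190,255))):
        for b in blobs(i,lo,hi,60): print(nm,col,b[0],b[1],onz(nm,*b[0],0.013 if col=="cork" else 0.015).round(3))
a=cv2.resize(t[140:265,130:215],None,fx=4,fy=4,interpolation=2)
b=cv2.resize(t[140:265,335:425],None,fx=4,fy=4,interpolation=2)
cv2.imwrite("pics/c1.png",np.hstack([a,b]))
E
```

```text
top red [272.4 247.8] [262 238  20  19 207] [ 0.444 -0.004  0.015]
top red [244.3 279.7] [237 273  15  14 111] [0.37  0.059 0.015]
top green [282.1 193.9] [273 185  19  19 270] [ 0.571 -0.024  0.015]
top blue [274.7 147.5] [265 138  19  19 219] [ 0.683 -0.006  0.015]
top yel [280.6 293.7] [270 283  19  19 145] [ 0.34  -0.024  0.015]
side cork [131.9 115.1] [101 107  55  18 582] [ 1.142 -0.497  0.013]
side cork [ 83.9 135.6] [ 67 127  37  19 290] [ 1.206 -0.33   0.013]
side cork [124.7 141.1] [  88  129   73   25 1010] [ 1.064 -0.325  0.013]
side cork [263.2 146.1] [239 130  51  30 661] [ 0.653 -0.386  0.013]
side cork [ 49.5 160.4] [ 26 148  49  28 461] [ 1.206 -0.177  0.013]
side cork [ 99.2 166.5] [  48  150  102   37 1874] [ 1.051 -0.18   0.013]
side cork [312.3 181.4] [297 173  32  18 436] [ 0.483 -0.236  0.013]
side cork [ 13.7 186.4] [  0 178  34  19 332] [ 1.205 -0.047  0.013]
side cork [ 35.6 202.4] [   0  181   63   44 1229] [ 1.102 -0.002  0.013]
side cork [ 28.1 241.6] [   0  224   68   38 1391] [1.017 0.119 0.013]
side cork [ 16.1 268.2] [  0 257  45  29 589] [0.984 0.188 0.013]
side cork [188.9 298.5] [ 144  266   87   75 2957] [0.629 0.179 0.013]
side cork [272.2 343.9] [ 247  322   51   45 1746] [0.464 0.232 0.013]
```

View pics/c1.png

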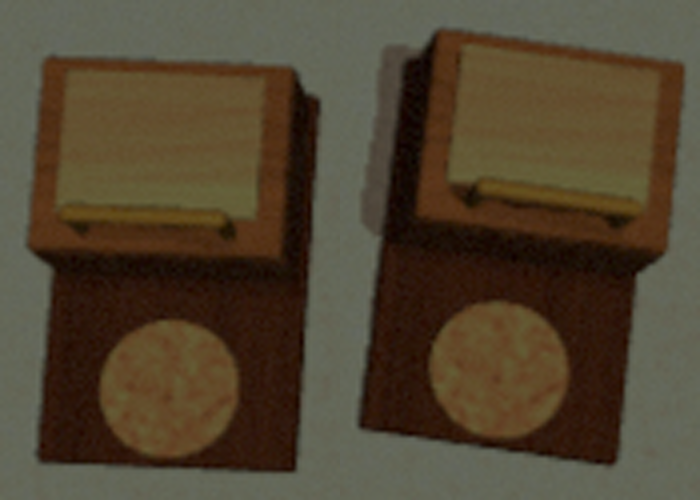

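The crop shows bars from about (145,193.5) to (186.5,195) on the left and (370,187) to (409.5,192.3) on the right. The pads are at (172.3,237.3) and (375,232.5).

```bash
python3 - <<'E'
from h import *
for nm,e1,e2,pd in(("L",(145,193.5),(186.5,195),(172.3,237.3)),("R",(370,187),(409.5,192.3),(375,232.5))):
    a=onz("top",*e1,.117);b=onz("top",*e2,.117);p=onz("top",*pd,.013);h=(a+b)/2
    d=a-b; v=h-p
    print(nm,"handle",h.round(4),"len",np.linalg.norm(d).round(4),"pad",p.round(4),"yaw bar",np.degrees(np.arctan2(-d[0],d[1])).round(1),"yaw pad",np.degrees(np.arctan2(v[1],v[0])).round(1),"dist",np.linalg.norm(v[:2]).round(4))
    print("side proj pad",np.round(proj("side",p),1),"handle",np.round(proj("side",h),1))
for u,v in((271.5,244),(244.3,277)): print(onz("top",u,v,.055))
s=cv2.imread("pics/side0.png");t=cv2.imread("pics/top0.png")
a=cv2.resize(s[120:200,230:350],(600,400),interpolation=2)
b=cv2.resize(t[225:305,225:305],(400,400),interpolation=2)
cv2.imwrite("pics/c2.png",cv2.resize(np.hstack([a,b]),(800,320)))
E
```

```text
L handle [0.5434 0.2261 0.117 ] len 0.0883 pad [0.4641 0.2277 0.013 ] yaw bar -1.1 yaw pad -1.2 dist 0.0793
side proj pad [273.1 341.6] handle [219.3 287.5]
R handle [ 0.5618 -0.2507  0.117 ] len 0.0847 pad [ 0.4834 -0.2408  0.013 ] yaw bar -6.8 yaw pad -7.2 dist 0.079
side proj pad [312.6 180.4] handle [283. 138.]
[ 0.44788056 -0.00101548  0.055     ]
[0.3741229 0.0575593 0.055    ]
```

View pics/c2.png

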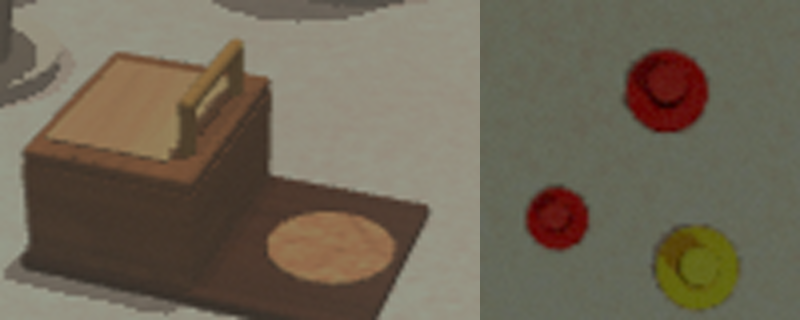

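The crop shows the larger red disc with a stem at top (271.8,247.5), and the small red one lower left. The choice is confirmed. Pad-to-handle distances (79 mm) and yaws agree with the description. Next I move above the left handle.

```bash
python3 -c "
from h import *
print(tool([.5434,.2261,.18]), np.radians(71.8+1.15))"
```

```text
[-44.57 -23.98   3.  ] 1.2732176893298635
```

Call:
{"name": "drive_tool", "arguments": {"motion": [{"translation":[-4,-2.2,0],"rot":[0,0,0.12]},{"translation":[-8,-4.3,0],"rot":[0,0,0.24]},{"translation":[-11.5,-6.2,0],"rot":[0,0,0.36]},{"translation":[-15,-8.1,0],"rot":[0,0,0.48]},{"translation":[-18.5,-10,0],"rot":[0,0,0.6]},{"translation":[-22,-11.9,0.5],"rot":[0,0,0.72]},{"translation":[-25.5,-13.8,1],"rot":[0,0,0.84]},{"translation":[-29,-15.6,1.5],"rot":[0,0,0.96]}], "claw": 5, "newtons": 30}}

```text
clock: 0.82
tcp_pos: [0.4229, 0.3531, 0.1953]
tool_rot: [[-0.283, 0.959, -0.0], [0.959, 0.283, -0.0], [-0.0, -0.0, -1.0]]
contact_force: [0.3, 1.1, 0.2]
finger_gap: 0.583
```

```bash
cat > w.py <<'E'
from h import *
import sys
x,y,z,yaw=map(float,sys.argv[1:5]); s=manip.observe(); R=np.array(s["tool_rot"])
c,n=np.cos(np.radians(yaw)),np.sin(np.radians(yaw))
# tool y along yaw direction, z down
Y=np.array([c,n,0]);Z=np.array([0,0,-1.]);X=np.cross(Y,Z)
from scipy.spatial.transform import Rotation as Ro
print("shift",tool([x,y,z]),"rot",Ro.from_matrix(R.T@np.c_[X,Y,Z]).as_rotvec().round(3),"t",s["clock"],"tcp",s["tcp_pos"].round(4),"F",s["contact_force"].round(1),"gap",round(s["finger_gap"],3))
E
python3 w.py .5434 .2261 .18 -1.15
```

```text
shift [-15.59   7.96   1.53] rot [-0.     0.     0.307] t 0.8167 tcp [0.4229 0.3531 0.1953] F [0.3 1.1 0.2] gap 0.583
```

Call:
{"name": "drive_tool", "arguments": {"motion": [{"translation":[-3.5,1.8,0.3],"rot":[0,0,0.1]},{"translation":[-7,3.6,0.6],"rot":[0,0,0.2]},{"translation":[-10.5,5.4,1],"rot":[0,0,0.29]},{"translation":[-14,7.2,1.3],"rot":[0,0,0.307]},{"translation":[-15.6,8.0,1.5],"rot":[0,0,0.307]},{"translation":[-15.6,8.0,1.5],"rot":[0,0,0.307]},{"translation":[-15.6,8.0,1.5],"rot":[0,0,0.307]},{"translation":[-15.6,8.0,1.5],"rot":[0,0,0.307]}]}}

```text
clock: 1.48
tcp_pos: [0.5425, 0.2291, 0.1802]
tool_rot: [[0.014, 1.0, -0.002], [1.0, -0.014, 0.0], [0.0, -0.002, -1.0]]
contact_force: [0.3, 1.0, 0.5]
finger_gap: 0.588
```

```bash
python3 w.py .5434 .2261 .119 -1.15; python3 - <<'E'
from h import *
m=cam("wrist"); i=cams.read_camera("wrist"); cv2.imwrite("pics/w1.png",i)
print("expected bar px",np.round(proj("wrist",np.array([.5434,.2261,.117]),m),1)); 
import pickle; pickle.dump(m,open("w1.pkl","wb"))
E
```

```text
shift [-0.3   0.11  6.12] rot [-0.002 -0.     0.006] t 1.4833 tcp [0.5425 0.2291 0.1802] F [0.3 1.  0.5] gap 0.588
expected bar px [285.4 221.6]
```

View pics/w1.png

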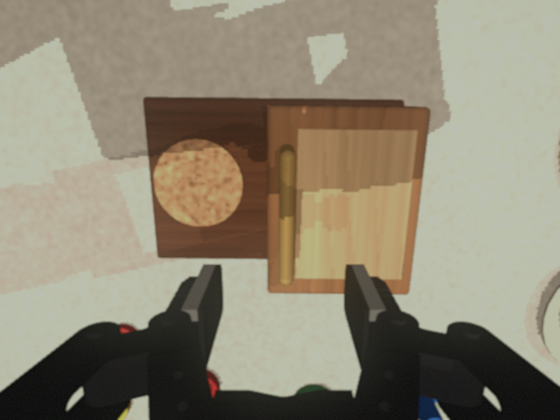

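The wrist view shows the bar from about (288,147) to (287,284), and the pad at (198,183).

```bash
python3 - <<'E'
from h import *
import pickle; m=pickle.load(open("w1.pkl","rb"))
for u,v in((287.7,147),(287.5,284),(287.6,215.5)): print(onz("wrist",u,v,.117,m).round(4))
p=onz("wrist",198,183,.013,m); print(p, tool(onz("wrist",287.6,215.5,.117,m)+[0,0,.003]))
E
```

```text
[0.5453 0.2731 0.117 ]
[0.5443 0.1823 0.117 ]
[0.5448 0.2302 0.117 ]
[0.46540738 0.22939927 0.013     ] [0.07 0.27 6.04]
```

Call:
{"name": "drive_tool", "arguments": {"motion": [{"translation":[-0.1,0.25,1.5],"rot":[0,0,0]},{"translation":[-0.1,0.25,3],"rot":[0,0,0]},{"translation":[-0.1,0.25,4.2],"rot":[0,0,0]},{"translation":[-0.1,0.25,5.2],"rot":[0,0,0]},{"translation":[-0.1,0.25,6],"rot":[0,0,0]},{"translation":[-0.1,0.25,6],"rot":[0,0,0]},{"translation":[-0.1,0.25,6],"rot":[0,0,0]},{"translation":[-0.1,0.25,6],"rot":[0,0,0]}]}}

```text
clock: 2.2
tcp_pos: [0.5465, 0.228, 0.1211]
tool_rot: [[0.014, 1.0, 0.001], [1.0, -0.014, 0.0], [0.0, 0.001, -1.0]]
contact_force: [0.2, 0.0, -0.2]
finger_gap: 0.587
```

Call:
{"name": "drive_tool", "arguments": {"motion": [{"translation":[0,0,0],"rot":[0,0,0]},{"translation":[0,0,0],"rot":[0,0,0]},{"translation":[0,0,0],"rot":[0,0,0]},{"translation":[0,0,0],"rot":[0,0,0]},{"translation":[0,0,0],"rot":[0,0,0]},{"translation":[0,0,0],"rot":[0,0,0]},{"translation":[0,0,0],"rot":[0,0,0]},{"translation":[0,0,0],"rot":[0,0,0]}], "claw": 0}}

```text
clock: 2.87
tcp_pos: [0.5461, 0.2276, 0.1205]
tool_rot: [[0.014, 1.0, 0.0], [1.0, -0.014, -0.0], [-0.0, 0.0, -1.0]]
contact_force: [0.3, 0.7, 0.5]
finger_gap: -0.002
```

```bash
python3 - <<'E'
import numpy as np
for d in np.arange(6,49,6):
    a=np.radians(d);c,s=np.cos(a),np.sin(a); print(d,round(9.6-9.6*c+4.2*s,1),round(9.6*s+4.2*c-4.2,1))
E
```

```text
6 0.5 1.0
12 1.1 1.9
18 1.8 2.8
24 2.5 3.5
30 3.4 4.2
36 4.3 4.8
42 5.3 5.3
48 6.3 5.7
```

```bash
python3 - <<'E'
from h import *
s=cams.read_camera("side"); w=cams.read_camera("wrist")
a=cv2.resize(s[180:390,130:340],(500,500),interpolation=2); b=w[60:310,170:420][:, :]
b=cv2.resize(b,(300,300)); b=np.vstack([b,np.zeros((200,300,3),np.uint8)])
cv2.imwrite("pics/c3.png",np.hstack([a,b]))
st=manip.observe(); p=st["tcp_pos"]; print(np.round((np.array(proj("side",p))-[130,180])*500/210,1), np.round((np.array(proj("side",p-[0,0,.019]))-[130,180])*500/210,1),proj("wrist",p-[0,0,.01]))
E
```

```text
[207.1 253.2] [210.3 273.8] (np.float64(283.8553945441139), np.float64(249.41400312658547))
```

View pics/c3.png

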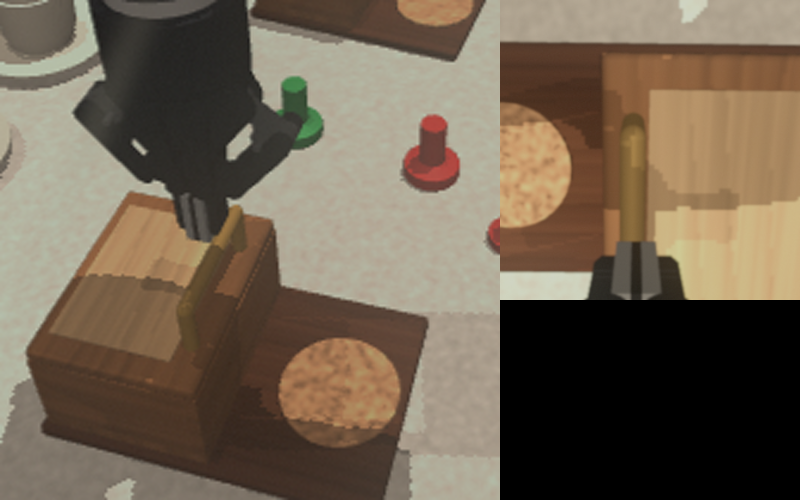

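```bash
python3 - <<'E'
from h import *
p=np.array(manip.observe()["tcp_pos"])
for dz in(-.019,0,.01,.02):
  print(dz,"wrist tip far edge",np.round(proj("wrist",p+[0,.011,dz]),1),"side centre",np.round((np.array(proj("side",p+[0,0,dz]))-[130,180])*500/210,1),"side near edge",np.round((np.array(proj("side",p+[0,.011,dz]))-[130,180])*500/210,1))
s=manip.observe()["contact_force"]; print(s)
E
```

```text
-0.019 wrist tip far edge [283.5 222.6] side centre [210.3 273.8] side near edge [203.9 287.5]
0 wrist tip far edge [283.6 235.6] side centre [207.1 253.2] side near edge [200.4 266.9]
0.01 wrist tip far edge [283.6 243.6] side centre [205.3 242.1] side near edge [198.6 255.7]
0.02 wrist tip far edge [283.7 252.6] side centre [203.5 230.7] side near edge [196.7 244.3]
[ 0.34594948 -0.77357623  0.5579348 ]
```

```bash
python3 - <<'E'
from h import *
f,cx,cy,T=cam("wrist"); s=manip.observe(); p=np.array(s["tcp_pos"]);R=np.array(s["tool_rot"])
A=np.eye(4);A[:3,:3]=R;A[:3,3]=p; C=T@A
print("cam pos in tool",(-C[:3,:3].T@C[:3,3]).round(4)); print("tcp in cam",C[:3,3].round(4), "tip19",(C@[0,0,.019,1]).round(4))
for tip in([0,.022,.152],): print("tip in tool (from spread 5cm)",(C[:3,:3].T@(np.array(tip)-C[:3,3])).round(4))
E
```

```text
cam pos in tool [ 0.0715 -0.0004 -0.1631]
tcp in cam [0.0004 0.0216 0.1767] tip19 [4.000e-04 1.620e-02 1.949e-01 1.000e+00]
tip in tool (from spread 5cm) [ 0.0067 -0.0004 -0.0238]
```

Side view, wrist view and finger spread all put the fingertips about 25 mm behind the reported TCP, not 19 mm ahead, so the fingers closed above the bar. I'll reopen and go lower in careful steps.

Call:
{"name": "drive_tool", "arguments": {"motion": [{"translation":[0,0,0],"rot":[0,0,0]},{"translation":[0,0,0],"rot":[0,0,0]},{"translation":[0,0,0],"rot":[0,0,0]},{"translation":[0,-0.1,0.6],"rot":[0,0,0]},{"translation":[0,-0.1,1.2],"rot":[0,0,0]},{"translation":[0,-0.1,1.7],"rot":[0,0,0]},{"translation":[0,-0.1,2],"rot":[0,0,0]},{"translation":[0,-0.1,2],"rot":[0,0,0]}], "claw": 4}}

```text
clock: 3.63
tcp_pos: [0.5443, 0.2274, 0.0993]
tool_rot: [[0.014, 1.0, -0.002], [1.0, -0.014, -0.001], [-0.001, -0.002, -1.0]]
contact_force: [-0.2, 0.4, -0.8]
finger_gap: 0.472
```

Call:
{"name": "drive_tool", "arguments": {"motion": [{"translation":[0,0,0.3],"rot":[0,0,0]},{"translation":[0,0,0.6],"rot":[0,0,0]},{"translation":[0,0,0.9],"rot":[0,0,0]},{"translation":[0,0,1.2],"rot":[0,0,0]},{"translation":[0,0,1.4],"rot":[0,0,0]},{"translation":[0,0,1.5],"rot":[0,0,0]},{"translation":[0,0,1.5],"rot":[0,0,0]},{"translation":[0,0,1.5],"rot":[0,0,0]}]}}

```text
clock: 4.3
tcp_pos: [0.5451, 0.2276, 0.0855]
tool_rot: [[0.014, 1.0, 0.0], [1.0, -0.014, 0.0], [0.0, 0.0, -1.0]]
contact_force: [0.2, 0.1, 0.3]
finger_gap: 0.469
```

```bash
python3 - <<'E'
from h import *
s=cams.read_camera("side"); w=cams.read_camera("wrist")
a=cv2.resize(s[180:390,130:340],(400,400),interpolation=2); b=cv2.resize(w[60:360,130:430],(400,400))
cv2.imwrite("pics/c4.png",np.hstack([a,b])); print(manip.observe()["contact_force"])
E
```

```text
[ 0.77125455 -0.00995006 -0.40723313]
```

View pics/c4.png

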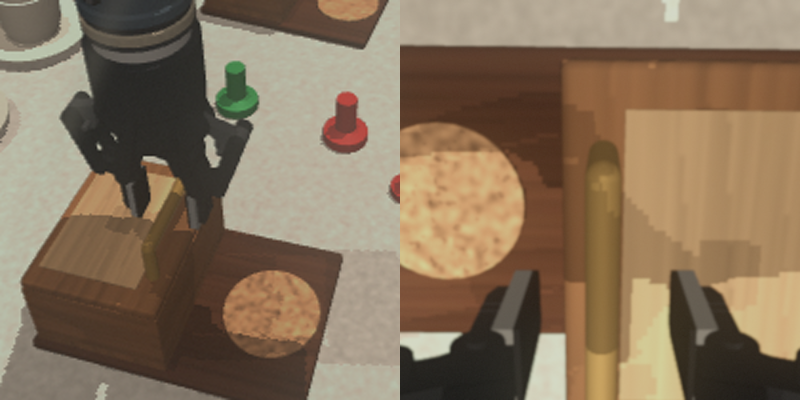

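The fingers now straddle the bar (wrist crop: bar column 602, finger midpoint 605) with no contact. The real grasp point is about 43 mm short of the reported TCP. I'll go 8 mm lower and grip.

Call:
{"name": "drive_tool", "arguments": {"motion": [{"translation":[0,0,0.3],"rot":[0,0,0]},{"translation":[0,0,0.6],"rot":[0,0,0]},{"translation":[0,0,0.8],"rot":[0,0,0]},{"translation":[0,0,0.8],"rot":[0,0,0]},{"translation":[0,0,0.8],"rot":[0,0,0]},{"translation":[0,0,0.8],"rot":[0,0,0]},{"translation":[0,0,0.8],"rot":[0,0,0]},{"translation":[0,0,0.8],"rot":[0,0,0]}]}}

```text
clock: 5.07
tcp_pos: [0.5452, 0.2276, 0.0776]
tool_rot: [[0.014, 1.0, 0.0], [1.0, -0.014, 0.0], [0.0, 0.0, -1.0]]
contact_force: [-0.2, -0.1, -0.6]
finger_gap: 0.47
```

Call:
{"name": "drive_tool", "arguments": {"motion": [{"translation":[0,0,0],"rot":[0,0,0]},{"translation":[0,0,0],"rot":[0,0,0]},{"translation":[0,0,0],"rot":[0,0,0]},{"translation":[0,0,0],"rot":[0,0,0]},{"translation":[0,0,0],"rot":[0,0,0]},{"translation":[0,0,0],"rot":[0,0,0]},{"translation":[0,0,0],"rot":[0,0,0]},{"translation":[0,0,0],"rot":[0,0,0]}], "claw": 0}}

```text
clock: 5.73
tcp_pos: [0.5444, 0.2276, 0.0776]
tool_rot: [[0.014, 1.0, -0.001], [1.0, -0.014, -0.0], [-0.0, -0.001, -1.0]]
contact_force: [-3.8, -0.7, 4.3]
finger_gap: 0.1
```

Gap 0.1: the bar is held. I'll lift along the arc to 48°.

Call:
{"name": "drive_tool", "arguments": {"motion": [{"translation":[0,0.5,-1.0],"rot":[0,0,0]},{"translation":[0,1.1,-1.9],"rot":[0,0,0]},{"translation":[0,1.8,-2.8],"rot":[0,0,0]},{"translation":[0,2.5,-3.5],"rot":[0,0,0]},{"translation":[0,3.4,-4.2],"rot":[0,0,0]},{"translation":[0,4.3,-4.8],"rot":[0,0,0]},{"translation":[0,5.3,-5.3],"rot":[0,0,0]},{"translation":[0,6.3,-5.7],"rot":[0,0,0]}]}}

```text
clock: 6.4
tcp_pos: [0.6014, 0.2262, 0.1351]
tool_rot: [[0.013, 1.0, -0.015], [1.0, -0.013, -0.003], [-0.003, -0.015, -1.0]]
contact_force: [-9.4, -1.5, 7.7]
finger_gap: 0.102
```

Call:
{"name": "drive_tool", "arguments": {"motion": [{"translation":[0,0,0],"rot":[0,0,0]},{"translation":[0,0,0],"rot":[0,0,0]},{"translation":[0,0,0],"rot":[0,0,0]},{"translation":[0,0,0],"rot":[0,0,0]},{"translation":[0,0,0],"rot":[0,0,0]},{"translation":[0,0,0],"rot":[0,0,0]},{"translation":[0,0,0],"rot":[0,0,0]},{"translation":[0,0,0],"rot":[0,0,0]}]}}

```text
clock: 7.07
tcp_pos: [0.6066, 0.2262, 0.1364]
tool_rot: [[0.014, 1.0, -0.003], [1.0, -0.014, -0.001], [-0.001, -0.003, -1.0]]
contact_force: [-7.9, -2.3, 12.3]
finger_gap: 0.105
```

Call:
{"name": "drive_tool", "arguments": {"motion": [{"translation":[0,0,0],"rot":[0,0,0]},{"translation":[0,0,0],"rot":[0,0,0]},{"translation":[0,0,0],"rot":[0,0,0]},{"translation":[0,0,0],"rot":[0,0,0]},{"translation":[0,0,-1],"rot":[0,0,0]},{"translation":[0,0,-3],"rot":[0,0,0]},{"translation":[0,0,-5],"rot":[0,0,0]},{"translation":[0,0,-7],"rot":[0,0,0]}], "claw": 2.4}}

```text
clock: 7.73
tcp_pos: [0.6083, 0.2267, 0.2055]
tool_rot: [[0.014, 1.0, 0.0], [1.0, -0.014, -0.0], [-0.0, 0.0, -1.0]]
contact_force: [0.5, -0.8, -0.8]
finger_gap: 0.281
```

Call:
{"name": "drive_tool", "arguments": {"motion": [{"translation":[-2,-1,-1],"rot":[0,0,0]},{"translation":[-5,-2,-2],"rot":[0,0,0]},{"translation":[-9,-3,-2],"rot":[0,0,0]},{"translation":[-13,-4,-2],"rot":[0,0,0]},{"translation":[-17,-5,-2],"rot":[0,0,0]},{"translation":[-21,-5,-2],"rot":[0,0,0]},{"translation":[-24,-5,-2],"rot":[0,0,0]},{"translation":[-24,-5,-2],"rot":[0,0,0]}]}}

```text
clock: 8.4
tcp_pos: [0.5557, -0.0183, 0.2254]
tool_rot: [[0.02, 1.0, 0.002], [1.0, -0.02, -0.003], [-0.003, 0.002, -1.0]]
contact_force: [-0.5, -0.2, 0.2]
finger_gap: 0.279
```

```bash
python3 - <<'E'
from h import *
s=cams.read_camera("side"); 
cv2.imwrite("pics/s5.png",s); print(manip.observe())
E
```

```text
{'clock': 8.45, 'joint_pos': array([-1.31182639e+01,  2.38204392e+01,  9.12551777e+01, -2.24284948e-02,
        6.48182967e+01, -1.20224483e+01]), 'joint_velocities': array([3.54805515, 0.01667703, 0.56966347, 1.54942842, 0.63109462,
       0.86466856]), 'effort': array([ -1.3829948 , -38.1612432 , -17.18862534,  -0.20271746,
        -0.05581282,  -0.08822849]), 'tcp_pos': array([ 0.55544728, -0.01558447,  0.22525823]), 'tool_rot': array([[ 1.89588549e-02,  9.99818780e-01,  1.72286498e-03],
       [ 9.99819996e-01, -1.89575593e-02, -7.65243244e-04],
       [-7.32443251e-04,  1.73706300e-03, -9.99998223e-01]]), 'contact_force': array([0.45325941, 1.06968358, 0.59370923]), 'torque': array([ 0.04676288, -0.02994371,  0.00883326]), 'finger_gap': 0.28153647782122143}
```

View pics/s5.png

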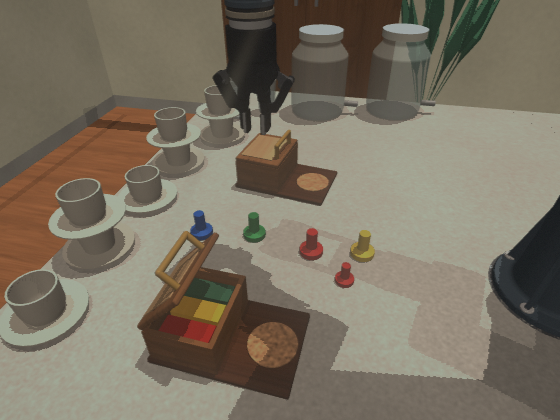

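The left lid stands open at about 45° by itself, so the left chest is the stiff one. I still have to lift and drop the right lid.

```bash
python3 w.py .563 -.2495 .15 -7
```

```text
shift [-23.37   1.19   7.55] rot [0.002 0.001 0.103] t 8.45 tcp [ 0.5554 -0.0156  0.2253] F [0.5 1.1 0.6] gap 0.282
```

Call:
{"name": "drive_tool", "arguments": {"motion": [{"translation":[-4,0.2,0.5],"rot":[0,0,0.03]},{"translation":[-8,0.4,1],"rot":[0,0,0.06]},{"translation":[-12,0.6,2],"rot":[0,0,0.1]},{"translation":[-16,0.8,3.5],"rot":[0,0,0.103]},{"translation":[-20,1,5.5],"rot":[0,0,0.103]},{"translation":[-23.5,1.2,7.5],"rot":[0,0,0.103]},{"translation":[-23.5,1.2,7.5],"rot":[0,0,0.103]},{"translation":[-23.5,1.2,7.5],"rot":[0,0,0.103]}], "claw": 4}}

```text
clock: 9.12
tcp_pos: [0.5632, -0.2485, 0.1479]
tool_rot: [[0.119, 0.993, -0.002], [0.993, -0.119, 0.002], [0.002, -0.002, -1.0]]
contact_force: [-0.7, 1.1, 0.2]
finger_gap: 0.47
```

```bash
python3 w.py .563 -.2495 .0775 -7; python3 - <<'E'
from h import *
m=cam("wrist"); i=cams.read_camera("wrist"); cv2.imwrite("pics/w6.png",i)
print("expected bar px",np.round(proj("wrist",np.array([.563,-.2495,.117]),m),1)) 
h=cv2.cvtColor(i,cv2.COLOR_BGR2HSV); k=cv2.inRange(h,(18,150,40),(32,255,255))
n,l,st,c=cv2.connectedComponentsWithStats(k)
for j in range(1,n):
    if st[j,4]>100: print(st[j],c[j].round(1),onz("wrist",*c[j],.117,m).round(4))
E
```

```text
shift [-0.11  0.01  7.04] rot [-0.002 -0.002  0.003] t 9.1167 tcp [ 0.5632 -0.2485  0.1479] F [-0.7  1.1  0.2] gap 0.47
expected bar px [283.5 236.6]
```

View pics/w6.png

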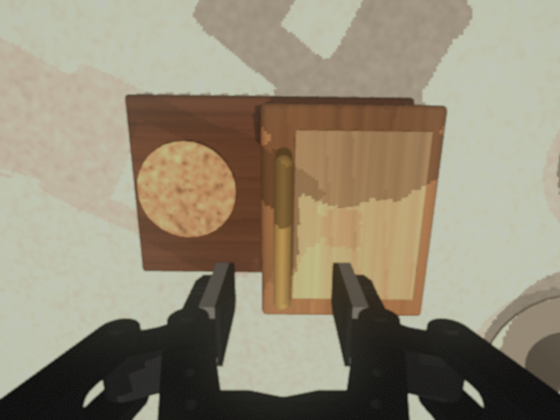

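The right bar is at column 283, rows 150–308, matching the expected 283.5 and midway between the fingers. I'll descend, grip and lift.

Call:
{"name": "drive_tool", "arguments": {"motion": [{"translation":[0.2,0,1.5],"rot":[0,0,0]},{"translation":[0.2,0,3],"rot":[0,0,0]},{"translation":[0.2,0,4.5],"rot":[0,0,0]},{"translation":[0.2,0,5.7],"rot":[0,0,0]},{"translation":[0.2,0,6.6],"rot":[0,0,0]},{"translation":[0.2,0,7.1],"rot":[0,0,0]},{"translation":[0.2,0,7.1],"rot":[0,0,0]},{"translation":[0.2,0,7.1],"rot":[0,0,0]}]}}

```text
clock: 9.83
tcp_pos: [0.5641, -0.2454, 0.0789]
tool_rot: [[0.116, 0.993, 0.0], [0.993, -0.116, -0.0], [-0.0, 0.0, -1.0]]
contact_force: [0.2, 0.0, 0.2]
finger_gap: 0.466
```

Call:
{"name": "drive_tool", "arguments": {"motion": [{"translation":[0,0,0],"rot":[0,0,0]},{"translation":[0,0,0],"rot":[0,0,0]},{"translation":[0,0,0],"rot":[0,0,0]},{"translation":[0,0,0],"rot":[0,0,0]},{"translation":[0,0,0],"rot":[0,0,0]},{"translation":[0,0,0],"rot":[0,0,0]},{"translation":[0,0,0],"rot":[0,0,0]},{"translation":[0,0,0],"rot":[0,0,0]}], "claw": 0}}

```text
clock: 10.5
tcp_pos: [0.5631, -0.2459, 0.0793]
tool_rot: [[0.117, 0.993, -0.001], [0.993, -0.117, -0.0], [-0.0, -0.001, -1.0]]
contact_force: [-3.7, -0.1, 5.5]
finger_gap: 0.103
```

Call:
{"name": "drive_tool", "arguments": {"motion": [{"translation":[0,0.5,-1.0],"rot":[0,0,0]},{"translation":[0,1.1,-1.9],"rot":[0,0,0]},{"translation":[0,1.8,-2.8],"rot":[0,0,0]},{"translation":[0,2.5,-3.5],"rot":[0,0,0]},{"translation":[0,3.4,-4.2],"rot":[0,0,0]},{"translation":[0,4.3,-4.8],"rot":[0,0,0]},{"translation":[0,5.3,-5.3],"rot":[0,0,0]},{"translation":[0,6.3,-5.7],"rot":[0,0,0]}]}}

```text
clock: 11.17
tcp_pos: [0.6249, -0.254, 0.1373]
tool_rot: [[0.117, 0.993, -0.003], [0.993, -0.117, -0.001], [-0.002, -0.003, -1.0]]
contact_force: [-1.9, -0.9, -0.1]
finger_gap: 0.1
```

Call:
{"name": "drive_tool", "arguments": {"motion": [{"translation":[0,0,0],"rot":[0,0,0]},{"translation":[0,0,0],"rot":[0,0,0]},{"translation":[0,0,0],"rot":[0,0,0]},{"translation":[0,0,0],"rot":[0,0,0]},{"translation":[0,0,0],"rot":[0,0,0]},{"translation":[0,0,0],"rot":[0,0,0]},{"translation":[0,0,0],"rot":[0,0,0]},{"translation":[0,0,0],"rot":[0,0,0]}]}}

```text
clock: 11.83
tcp_pos: [0.6266, -0.2543, 0.1374]
tool_rot: [[0.117, 0.993, 0.002], [0.993, -0.117, -0.002], [-0.002, 0.002, -1.0]]
contact_force: [-3.3, -0.8, 8.1]
finger_gap: 0.102
```

Call:
{"name": "drive_tool", "arguments": {"motion": [{"translation":[0,0,0],"rot":[0,0,0]},{"translation":[0,0,0],"rot":[0,0,0]},{"translation":[0,0,0],"rot":[0,0,0]},{"translation":[0,0,0],"rot":[0,0,0]},{"translation":[0,0,-1],"rot":[0,0,0]},{"translation":[0,0,-3],"rot":[0,0,0]},{"translation":[0,0,-5],"rot":[0,0,0]},{"translation":[0,0,-7],"rot":[0,0,0]}], "claw": 2.4}}

```text
clock: 12.5
tcp_pos: [0.6267, -0.2529, 0.2066]
tool_rot: [[0.117, 0.993, 0.001], [0.993, -0.117, 0.0], [0.0, 0.001, -1.0]]
contact_force: [0.2, 0.5, 0.3]
finger_gap: 0.283
```

```bash
python3 - <<'E'
from h import *
cv2.imwrite("pics/s7.png",cams.read_camera("side")); p=manip.observe()["tcp_pos"]
i=cv2.imread("pics/top0.png")
for c in((271.8,247.5),): print("red foot",onz("top",*c,.012).round(4))
# foot via side picture: bbox of red blob
s=cv2.imread("pics/s5.png");h=cv2.cvtColor(s,cv2.COLOR_BGR2HSV);k=cv2.inRange(h,(0,150,60),(6,255,255))|cv2.inRange(h,(175,150,60),(180,255,255))
n,l,st,c=cv2.connectedComponentsWithStats(k)
for j in range(1,n):
    if st[j,4]>60: print(st[j],c[j].round(1))
print(proj("side",np.array([.445,-.003,.012])),proj("side",np.array([.445,-.003,.055])))
E
python3 w.py .446 -.003 .12 0
```

```text
red foot [ 0.4445 -0.0023  0.012 ]
[301 242  22  14 117] [314.9 250.5]
[338 273  16  12  77] [347.6 280.2]
[159 315  57  28 921] [188.  328.2]
(np.float64(310.94473516229573), np.float64(246.30222010043911)) (np.float64(311.81006386204774), np.float64(230.12941310969))
shift [ 22.86 -21.21   8.91] rot [ 0.009  0.004 -0.117] t 12.55 tcp [ 0.6292 -0.2544  0.2118] F [ 1.3 -0.7  2.4] gap 0.28
```

Call:
{"name": "drive_tool", "arguments": {"motion": [{"translation":[2.8,-2.6,0],"rot":[0,0,-0.02]},{"translation":[5.6,-5.2,0],"rot":[0,0,-0.04]},{"translation":[8.4,-7.8,0],"rot":[0,0,-0.06]},{"translation":[11.2,-10.4,0],"rot":[0,0,-0.08]},{"translation":[14,-13,1],"rot":[0,0,-0.1]},{"translation":[16.8,-15.6,3],"rot":[0,0,-0.117]},{"translation":[19.6,-18.2,5],"rot":[0,0,-0.117]},{"translation":[22.4,-20.8,7],"rot":[0,0,-0.117]}], "claw": 5}}

```text
clock: 13.22
tcp_pos: [0.4481, -0.0083, 0.1379]
tool_rot: [[0.001, 1.0, 0.004], [1.0, -0.001, -0.001], [-0.001, 0.004, -1.0]]
contact_force: [0.3, 0.6, -0.3]
finger_gap: 0.582
```

Call:
{"name": "drive_tool", "arguments": {"motion": [{"translation":[0.3,-0.2,1],"rot":[0,0,0]},{"translation":[0.3,-0.2,1.5],"rot":[0,0,0]},{"translation":[0.3,-0.2,1.5],"rot":[0,0,0]},{"translation":[0.3,-0.2,1.5],"rot":[0,0,0]},{"translation":[0.3,-0.2,1.5],"rot":[0,0,0]},{"translation":[0.3,-0.2,1.5],"rot":[0,0,0]},{"translation":[0.3,-0.2,1.5],"rot":[0,0,0]},{"translation":[0.3,-0.2,1.5],"rot":[0,0,0]}]}}

```text
clock: 13.88
tcp_pos: [0.4468, -0.007, 0.1229]
tool_rot: [[0.001, 1.0, 0.001], [1.0, -0.001, -0.0], [-0.0, 0.001, -1.0]]
contact_force: [-1.0, 0.2, 0.1]
finger_gap: 0.585
```

```bash
python3 w.py .445 -.002 -.003 0; python3 - <<'E'
from h import *
m=cam("wrist"); i=cams.read_camera("wrist"); s=cams.read_camera("side")
print("expected foot,top px",np.round(proj("wrist",np.array([.445,-.002,.012]),m),1),np.round(proj("wrist",np.array([.445,-.002,.055]),m),1)) 
h=cv2.cvtColor(i,cv2.COLOR_BGR2HSV); k=cv2.inRange(h,(0,150,50),(6,255,255))|cv2.inRange(h,(174,150,50),(180,255,255))
n,l,st,c=cv2.connectedComponentsWithStats(k)
for j in range(1,n):
    if st[j,4]>100: print(st[j],c[j].round(1))
a=cv2.resize(s,(400,300)); b=cv2.resize(i,(400,300)); cv2.imwrite("pics/c8.png",np.hstack([a,b]))
E
```

```text
shift [ 0.51 -0.2  12.59] rot [ 0.001  0.    -0.001] t 13.8833 tcp [ 0.4468 -0.007   0.1229] F [-1.   0.2  0.1] gap 0.585
expected foot,top px [281.  191.5] [280.8 207.4]
[ 152   80   50   50 1690] [176.7 104.5]
[ 251  159   61   62 2686] [280.8 189.1]
```

View pics/c8.png

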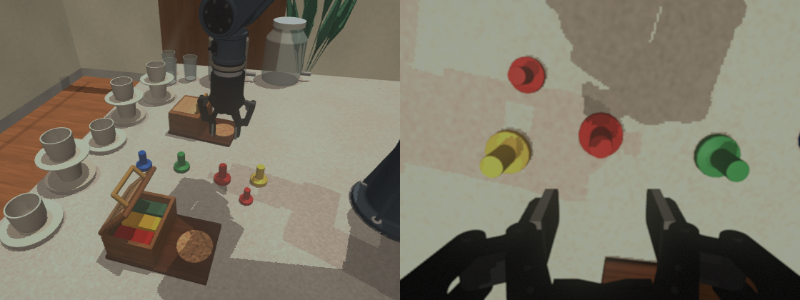

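The large red foot's box is centred at (281.5,190), against a predicted (281,191.5). The left lid is still up and the right one looks shut. I'll descend on the red marker.

Call:
{"name": "drive_tool", "arguments": {"motion": [{"translation":[0.5,-0.2,2],"rot":[0,0,0]},{"translation":[0.5,-0.2,4],"rot":[0,0,0]},{"translation":[0.5,-0.2,6],"rot":[0,0,0]},{"translation":[0.5,-0.2,8],"rot":[0,0,0]},{"translation":[0.5,-0.2,9.5],"rot":[0,0,0]},{"translation":[0.5,-0.2,10.5],"rot":[0,0,0]},{"translation":[0.5,-0.2,10.5],"rot":[0,0,0]},{"translation":[0.5,-0.2,10.5],"rot":[0,0,0]}]}}

```text
clock: 14.65
tcp_pos: [0.4439, -0.0014, 0.0172]
tool_rot: [[0.0, 1.0, -0.001], [1.0, -0.0, 0.0], [0.0, -0.001, -1.0]]
contact_force: [-0.5, -0.0, 0.1]
finger_gap: 0.585
```

Call:
{"name": "drive_tool", "arguments": {"motion": [{"translation":[0,0,0.5],"rot":[0,0,0]},{"translation":[0,0,1],"rot":[0,0,0]},{"translation":[0,0,1.5],"rot":[0,0,0]},{"translation":[0,0,1.8],"rot":[0,0,0]},{"translation":[0,0,1.8],"rot":[0,0,0]},{"translation":[0,0,1.8],"rot":[0,0,0]},{"translation":[0,0,1.8],"rot":[0,0,0]},{"translation":[0,0,1.8],"rot":[0,0,0]}]}}

```text
clock: 15.32
tcp_pos: [0.4442, -0.0015, -0.0003]
tool_rot: [[-0.0, 1.0, 0.0], [1.0, 0.0, -0.0], [-0.0, 0.0, -1.0]]
contact_force: [0.5, -1.0, -0.1]
finger_gap: 0.592
```

Call:
{"name": "drive_tool", "arguments": {"motion": [{"translation":[0,0,0],"rot":[0,0,0]},{"translation":[0,0,0],"rot":[0,0,0]},{"translation":[0,0,0],"rot":[0,0,0]},{"translation":[0,0,0],"rot":[0,0,0]},{"translation":[0,0,0],"rot":[0,0,0]},{"translation":[0,0,0],"rot":[0,0,0]},{"translation":[0,0,0],"rot":[0,0,0]},{"translation":[0,0,0],"rot":[0,0,0]}], "claw": 0}}

```text
clock: 15.98
tcp_pos: [0.4443, -0.0015, -0.0002]
tool_rot: [[0.0, 1.0, 0.0], [1.0, -0.0, -0.0], [-0.0, 0.0, -1.0]]
contact_force: [0.4, -0.2, 5.8]
finger_gap: 0.248
```

Stem gripped (gap 0.248). I'll lift and carry it to the left pad at about (0.465, 0.2285).

Call:
{"name": "drive_tool", "arguments": {"motion": [{"translation":[0,0,-2],"rot":[0,0,0]},{"translation":[0,0,-5],"rot":[0,0,0]},{"translation":[1,0,-7],"rot":[0,0,0]},{"translation":[4.5,0.4,-7],"rot":[0,0,0]},{"translation":[8,0.8,-7],"rot":[0,0,0]},{"translation":[11.5,1.2,-7],"rot":[0,0,0]},{"translation":[15,1.6,-7],"rot":[0,0,0]},{"translation":[18,2.0,-7],"rot":[0,0,0]}]}}

```text
clock: 16.65
tcp_pos: [0.4636, 0.1806, 0.0693]
tool_rot: [[-0.001, 1.0, -0.001], [1.0, 0.001, 0.0], [0.0, -0.001, -1.0]]
contact_force: [0.4, 0.3, -0.8]
finger_gap: 0.249
```

Call:
{"name": "drive_tool", "arguments": {"motion": [{"translation":[2,0,0],"rot":[0,0,0]},{"translation":[4,0,0],"rot":[0,0,0]},{"translation":[5,0.1,0],"rot":[0,0,0]},{"translation":[5,0.1,0],"rot":[0,0,0]},{"translation":[5,0.1,0],"rot":[0,0,0]},{"translation":[5,0.1,0],"rot":[0,0,0]},{"translation":[5,0.1,0],"rot":[0,0,0]},{"translation":[5,0.1,0],"rot":[0,0,0]}]}}

```text
clock: 17.32
tcp_pos: [0.4651, 0.2274, 0.0695]
tool_rot: [[0.002, 1.0, -0.0], [1.0, -0.002, -0.0], [-0.0, -0.0, -1.0]]
contact_force: [-0.0, -1.1, -0.0]
finger_gap: 0.249
```

```bash
python3 w.py .465 .2285 .0145 0; python3 - <<'E'
from h import *
m=cam("wrist"); i=cams.read_camera("wrist"); 
h=cv2.cvtColor(i,cv2.COLOR_BGR2HSV); k=cv2.inRange(h,(0,150,50),(6,255,255))|cv2.inRange(h,(174,150,50),(180,255,255))
n,l,st,c=cv2.connectedComponentsWithStats(k)
for j in range(1,n):
    if st[j,4]>100: print(st[j],c[j].round(1))
p=np.array(manip.observe()["tcp_pos"]); print("foot centre exp",proj("wrist",np.array([p[0],p[1],p[2]+.012]),m),"pad exp",proj("wrist",np.array([.465,.2285,.013]),m))
cv2.imwrite("pics/w9.png",i)
E
```

```text
shift [ 0.11 -0.01  5.5 ] rot [-0.     0.    -0.002] t 17.3167 tcp [0.4651 0.2274 0.0695] F [-0.  -1.1 -0. ] gap 0.249
[ 453  129  107   79 7757] [509.  169.1]
[ 230  210  108  139 9119] [283.3 274.2]
[159 407  16  13 110] [168.1 414.7]
foot centre exp (np.float64(284.2031800630729), np.float64(268.39057926344907)) pad exp (np.float64(283.57933755187054), np.float64(218.72777187087675))
```

View pics/w9.png

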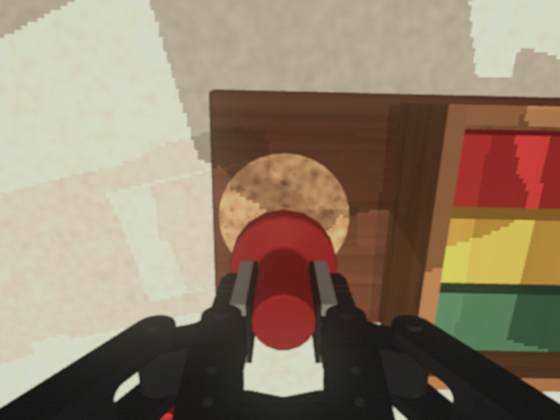

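The marker is held upright over the pad. The pad's visible edges (columns 219–350, top row 153) match the predicted centre (283.6,218.7). Lowering.

Call:
{"name": "drive_tool", "arguments": {"motion": [{"translation":[0.1,0,1.5],"rot":[0,0,0]},{"translation":[0.1,0,3],"rot":[0,0,0]},{"translation":[0.1,0,4],"rot":[0,0,0]},{"translation":[0.1,0,4.8],"rot":[0,0,0]},{"translation":[0.1,0,5.2],"rot":[0,0,0]},{"translation":[0.1,0,5.4],"rot":[0,0,0]},{"translation":[0.1,0,5.5],"rot":[0,0,0]},{"translation":[0.1,0,5.5],"rot":[0,0,0]}]}}

```text
clock: 18.03
tcp_pos: [0.4654, 0.2296, 0.0147]
tool_rot: [[0.0, 1.0, 0.0], [1.0, -0.0, 0.0], [0.0, 0.0, -1.0]]
contact_force: [-0.1, 0.2, 0.2]
finger_gap: 0.244
```

Call:
{"name": "drive_tool", "arguments": {"motion": [{"translation":[0,0,0.05],"rot":[0,0,0]},{"translation":[0,0,0.1],"rot":[0,0,0]},{"translation":[0,0,0.1],"rot":[0,0,0]},{"translation":[0,0,0.1],"rot":[0,0,0]},{"translation":[0,0,0.1],"rot":[0,0,0]},{"translation":[0,0,0.1],"rot":[0,0,0]},{"translation":[0,0,0.1],"rot":[0,0,0]},{"translation":[0,0,0.1],"rot":[0,0,0]}]}}

```text
clock: 18.7
tcp_pos: [0.4652, 0.2296, 0.0136]
tool_rot: [[0.0, 1.0, 0.0], [1.0, -0.0, 0.0], [0.0, 0.0, -1.0]]
contact_force: [-0.5, -0.4, -1.2]
finger_gap: 0.247
```

Now about a millimetre above the pad or just touching. I'll lower 1 mm more, release, and rise straight up.

Call:
{"name": "drive_tool", "arguments": {"motion": [{"translation":[0,0,0.1],"rot":[0,0,0]},{"translation":[0,0,0.1],"rot":[0,0,0]},{"translation":[0,0,0.1],"rot":[0,0,0]},{"translation":[0,0,0.1],"rot":[0,0,0]},{"translation":[0,0,0.1],"rot":[0,0,0]},{"translation":[0,0,0.1],"rot":[0,0,0]},{"translation":[0,0,0.1],"rot":[0,0,0]},{"translation":[0,0,0.1],"rot":[0,0,0]}]}}

```text
clock: 19.37
tcp_pos: [0.4653, 0.2296, 0.0128]
tool_rot: [[0.0, 1.0, 0.0], [1.0, -0.0, 0.0], [0.0, 0.0, -1.0]]
contact_force: [-0.6, -0.1, 4.7]
finger_gap: 0.245
```

Call:
{"name": "drive_tool", "arguments": {"motion": [{"translation":[0,0,0],"rot":[0,0,0]},{"translation":[0,0,0],"rot":[0,0,0]},{"translation":[0,0,0],"rot":[0,0,0]},{"translation":[0,0,0],"rot":[0,0,0]},{"translation":[0,0,0],"rot":[0,0,0]},{"translation":[0,0,0],"rot":[0,0,0]},{"translation":[0,0,0],"rot":[0,0,0]},{"translation":[0,0,0],"rot":[0,0,0]}], "claw": 4}}

```text
clock: 20.03
tcp_pos: [0.4652, 0.2296, 0.0125]
tool_rot: [[-0.0, 1.0, 0.0], [1.0, 0.0, -0.0], [-0.0, 0.0, -1.0]]
contact_force: [0.4, 0.5, -0.3]
finger_gap: 0.472
```

Call:
{"name": "drive_tool", "arguments": {"motion": [{"translation":[0,0,-1],"rot":[0,0,0]},{"translation":[0,0,-3],"rot":[0,0,0]},{"translation":[0,0,-5],"rot":[0,0,0]},{"translation":[0,0,-7],"rot":[0,0,0]},{"translation":[0,-1,-10],"rot":[0,0,0]},{"translation":[-1,-4,-13],"rot":[0,0,0]},{"translation":[-4,-5,-15],"rot":[0,0,0]},{"translation":[-7,-5,-17],"rot":[0,0,0]}]}}

```text
clock: 20.7
tcp_pos: [0.411, 0.1596, 0.1842]
tool_rot: [[-0.004, 1.0, -0.003], [1.0, 0.004, -0.0], [-0.0, -0.003, -1.0]]
contact_force: [0.3, 0.1, -0.6]
finger_gap: 0.473
```

Call:
{"name": "drive_tool", "arguments": {"motion": [{"translation":[-4,0,-1],"rot":[0,0,0]},{"translation":[-8,0,-2],"rot":[0,0,0]},{"translation":[-12,0,-3],"rot":[0,0,0]},{"translation":[-16,0,-3],"rot":[0,0,0]},{"translation":[-16,0,-3],"rot":[0,0,0]},{"translation":[-16,0,-3],"rot":[0,0,0]},{"translation":[-16,0,-3],"rot":[0,0,0]},{"translation":[-16,0,-3],"rot":[0,0,0]}]}}

```text
clock: 21.37
tcp_pos: [0.4145, 0.0008, 0.2125]
tool_rot: [[-0.001, 1.0, -0.001], [1.0, 0.001, 0.001], [0.001, -0.001, -1.0]]
contact_force: [-0.5, -0.2, 0.1]
finger_gap: 0.469
```

```bash
python3 - <<'E'
from h import *
t=cams.read_camera("top"); s=cams.read_camera("side")
b=cv2.resize(s,(400,300)); a=cv2.resize(t,(400,300)); c=cv2.resize(s[230:390,130:330],(375,300),interpolation=2); d=cv2.resize(t[130:270,130:220],(193,300)); e=cv2.resize(t[130:270,330:430],(214,300))
cv2.imwrite("pics/c10.png",np.vstack([np.hstack([a,b]),np.hstack([c,d,e,np.zeros((300,18,3),np.uint8)])]))
print("exp marker foot centre top px",proj("top",np.array([.465,.2285,.025])),"stem top",proj("top",np.array([.465,.2285,.068])))
h=cv2.cvtColor(t,cv2.COLOR_BGR2HSV); k=cv2.inRange(h,(0,170,50),(6,255,255))|cv2.inRange(h,(175,170,50),(180,255,255))
n,l,st,cc=cv2.connectedComponentsWithStats(k)
for j in range(1,n):
    if st[j,4]>60: print(st[j],cc[j].round(1))
E
```

```text
exp marker foot centre top px (np.float64(171.0096152972338), np.float64(236.2687922846359)) stem top (np.float64(167.31031818043718), np.float64(233.81477001250974))
[145 179  18  21 340] [153.8 188.9]
[161 227  21  20 319] [170.8 236.5]
[237 272  15  15 170] [244.  278.9]
```

View pics/c10.png

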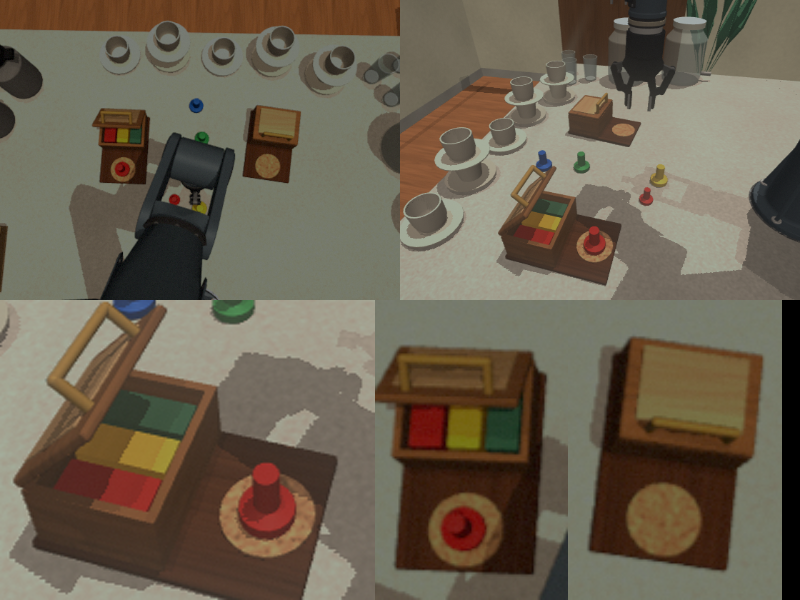

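The red marker stands upright on the left pad, with its blob at (170.8,236.5) against (171.0,236.3) for the pad centre. The left lid is open, the right lid is shut, and green and blue look untouched. Handing in.

```bash
python3 -c "
from workcell import manip
print(manip.finish_job(), manip.observe()['clock'])"
```

```text
the job is handed in; nothing more can be done
the job is handed in; nothing more can be done
```

I handed the job in at about 21.5 s. The left chest is the stiff one, and the red marker stands upright in the middle of its pad.

**What I did:** I lifted each lid by its handle to about 48° and let go. The left lid stayed up and the right one dropped shut. I then moved the larger red marker to the left chest's cork pad.

**Last checks:**
- **Marker:** in the top view it was about 1 mm or less from the pad's centre, standing upright.
- **Lids:** the left lid stood open at about 45° by eye, and the right lid looked shut.
- **Bystanders:** the green and blue markers looked unmoved; I did not re-measure their positions.
- **Robot:** it was clear of everything.

**What disagreed:** the fingertips were about 25 mm behind the reported TCP, not 19 mm ahead as the robot description says. My first grip therefore closed in the air above the left handle, without touching it. I measured this offset in the pictures and allowed for it in every later grip.

I viewed 11 pictures, one over the budget.

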